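# Roll a billet up the loading ramp and push it into the induction coil

### The job

Load the induction heater: with the fingertips roll the long steel billet from the foot of the loading ramp up the ramp, keeping the fingers steadily against it so that it never runs loose or rolls back, until it drops over the edge into the nest and lies fully home at the backstop. Then push the pusher's black knob all the way in, so that the pusher slides the billet into the copper coil. Do not lift the billet, and leave the other things on the bench where they are.

Things in the scene. Friction and masses are not known exactly. Their poses are not given: they have to be found in the camera images.
- loader: The billet loader, a fixed steel machine on the bench: apron, ramp, nest, coil, pusher. Origin on the bench top directly below the nest axis (bench z = 0); x points up the ramp away from the front lip, y along the nest towards the coil, z up. Loader coordinates elsewhere in this list are mm in this frame. All open above. Smooth steel, sliding friction on the billet about 0.3.
- apron (a point): Middle of the level apron's top (loader -169.5, 0, 34). The apron runs from the front lip (inner face x -195, outer -199, top z 42) to the ramp's foot (x -143.5). Side cheeks along apron and ramp: inner faces y -45 and +45, outer -50 and +50, tops 8 mm above the surface beside them; they end 12 mm short of the ramp's upper edge.
- ramp: The ramp plate, fixed to the loader, 8 degrees, 131 mm long. It rises from z 34 at loader x -143.5 to its upper edge at x -13.5, z 52.3. Origin on its top surface at the middle of the upper edge; x up along the slope, y along the edge towards the coil, z square out of the surface.
- billet: The round bar to load: a plain steel cylinder, 36 mm in diameter, 80 mm long, about 0.64 kg, lying on the apron at the foot of the ramp, its axis across the ramp. Origin at its centre; y along its axis, towards the coil; its x and z axes turn as it rolls. It rolls very easily: let go on the ramp, it runs back to the lip.
- nest (a point): Where the billet's centre is when home in the nest (loader 0, 0, 66.3; axes as the loader's). The nest floor, z 48.3, is 4 mm below the ramp's upper edge and keeps the billet from rolling out: it may lie up to 2.5 mm short. Backstop plate behind: face x +18, 6 mm thick, top z 82, y -45 to 45. Nest ends are open in y; the pusher is at the -y end, the coil at +y.
- coil_mid (a point): Middle of the coil on the nest axis (loader 0, 92, 66.3; axes as the loader's): the billet's centre comes here at the pusher's full stroke. Copper coil: y 51 to 134, x -43 to 43, z 23 to 110. The nest floor runs on through it, between low white liner walls, to an end brick (face y 141, top z 74). Beyond it the grey heater head: x 85 to 215, y 30 to 180, top z 120.
- pusher (a joint): Stroke of the pusher, m: 0 drawn back (starts within 8 mm of it), 0.106 fully in, a hard stop. It slides to loader +y on the nest axis, no spring, and stays where left (friction 1.5 N); with the billet before it the push is about 4 N. A 10 mm rod with a 26 mm front disc, whose face is at loader y -54 at 0 and +52 fully in.
- pusher_knob (a point): Centre of the flat outer face (it looks to loader -y) of the pusher's black knob, an upright disc 36 mm in diameter, 12 mm thick, on the rod's rear end, 66.3 mm above the bench, 143 mm behind the pusher's front face. It moves with the pusher: loader y -197 at stroke 0, -91 fully in. Nothing stands behind or above it.
- guide (a point): Middle of the top of the pusher rod's fixed guide block (loader x -15 to 15, y -77 to -62, top z 82.3), between knob and nest. Fully in, the knob is 2 mm from it.
- offcut: Bystander: a short steel offcut, 36 mm in diameter, 50 mm tall, standing on end on the bench on the coil side of the ramp. Origin at the centre of its underside.
- flux_tin: Bystander: a closed round tin, 60 mm in diameter, 75 mm tall, standing on the bench on the pusher side of the ramp. Origin at the centre of its underside.
- hammer: Bystander: a hammer lying flat on the bench beyond the pusher (loader +x side). Origin under its middle; x along it, towards the head.
- brush: Bystander: a brush with a handle, lying flat on the bench, on the coil side of the apron. Origin under its middle; x along it, towards the bristles.
Mind the look-alikes: they are no part of the job. What is shaped like the billet but blue is not meant.

How it is judged:
By the outcome, as a careful person would: the job done as asked, in the order asked, and still so for the second after the job is handed in, with the robot touching nothing.
It also fails if it takes over 58 s, if anything falls off the work surface, if the arm or the gripper's body presses on something with over 40 N, if the wrist force passes 120 N, or if a joint passes its speed limit or range.

### The arm

A 6-joint arm with a two-finger parallel gripper is mounted at the origin on the work surface. World frame = base frame: x ahead of the robot, y to its left, z up, the work surface at z = 0. Lengths are in mm, angles in degrees, forces in N, time in s.
With the tool pointing down it reaches from about 350 to 725 mm from the base axis. Payload 4.3 kg.
Tool frame: the origin (TCP) lies between the finger pads; the fingertips stand 25 mm ahead of it and the grasp point (between the pads) lies 6 mm ahead of it (manip.tips_ahead is the distance from the TCP to the fingertips, in mm); x points along the fingers, y is the direction in which the jaws open and shut, and the axes are right-handed (so a half turn about x gives the same grasp; the last joint's range is limited). The gripper opens to 85 mm and grips with 20 to 120 N. Pads are 22 mm wide; open, the fingers measure 114 mm over their backs; the gripper's body (76 mm by 85 mm) begins 54 mm behind the grasp point. The pads swing forward as they close: fully open they stand 13 mm farther back than shut.
Start: joints at [-74.616, 21.618, 4.641, 73.018, 0, 83.68], TCP at [212.651, -534.269, 256.329] pointing down, gripper open.
Joint ranges: [-156.06, 156.06], [-48.1, 94.91], [-58.44, 69.94], [-101.28, 121.22], [-78.64, 73.56], [-180, 180]. Speed limits (degrees/s): [147.25, 147.25, 180, 180, 180, 180].

### API

Orientations are given as a 3x3 rotation matrix whose columns are the frame's x, y, z axes.
In Python, from rig import manip gives the robot as it stands.
- The arm moves only by the tool send_rows, never from a script. Its argument "motion" is a list of rows, each a list of 5 numbers: the shift along the tool's x, y, z in mm, then the turn about the tool's x in degrees, then the finger opening in mm, from 0 to 85.4. In form: [[tx, ty, tz, yaw, jaw], ...]. A call has 1 to 20 rows; each row is the pose to reach, as a shift and turn from the pose measured when the call began, along the tool's axes at that moment; what a row does not reach only later rows make up. A row lasts 1/12 s, in which the tool goes at most 41.7 mm and 7.16 degrees, less where a joint would pass 70% of its speed; a pose out of reach is approached as far as the arm can. A call with a gripper value outside its range is refused whole. The fingers move at their own pace and stop on an object; the grip force is fixed at half the most. Time passes only in rows, so rows that repeat a pose let the fingers close. It gives the time, the measured TCP pose, the force and the opening at its end, in the units of the state.
- manip.read_state(): the state, without advancing time (a new reading comes with each control period).
- manip.capture(name): name is "side" or "top"; returns (picture, depth): 420x560x3 uint8, red, green, blue; 420x560 float32, mm along the optical axis (not along the pixel's ray), 0 where there is no reading.
- manip.camera_params(name): a dict with "fx", "fy", "cx", "cy" (pixels), "extrinsics" (4x4, takes a point from camera to world coordinates). Camera axes: x right, y up, looking along -z (the intrinsics and any distortion apply to the point x, -y, -z); pixel columns grow to the right and rows downward; lengths in mm; the calibration is good to about 2 mm. A picture is of the moment at which its call begins. camera_params takes no time and is no camera call.
- manip.job_done(): hands the job in, once; it reports no verdict.
The state is a dict: "time": time; "q": joint angles; "joint_vel": joint speeds; "effort": joint torques, N m; "tool_pos": TCP position; "orientation": TCP orientation; "contact_force": force on the tool from outside, world axes, zero at the start; "moment": the same for the moment, N m; "finger_gap": finger opening in mm.
Only numpy, scipy, OpenCV 4.12 (cv2) and the standard library are available. Lean on these libraries where they do the work, as an engineer would, in place of code of your own. Each camera call takes 0.05 s, during which the arm holds its last target. There are 200 camera calls.

## Working session

There is one attempt and no reset: what is moved stays moved. The work goes in short steps, Python scripts to look and compute and a tool call to move; the robot and the scene stay as the last step left them, time stands still between calls to the robot, and variables do not carry over. Pictures are saved under pics/ and viewed, about 8 in all and at most 12, crops included, and the job is handed in when it is done.

Besides the shell and the picture viewer there is one more tool, called after "Emit:" by a JSON object that holds its "name" and its "arguments". send_rows: Moves the arm, as the interface text tells. Its arguments: {"type":"object","properties":{"motion":{"type":"array","items":{"type":"array","items":{"type":"number"}}}},"required":["motion"]}

```bash
mkdir -p pics; cat > h.py <<'E'
import numpy as np, cv2
from rig import manip
def snap(n,tag):
    p,d=manip.capture(n); cv2.imwrite(f"pics/{tag}.png",p[:,:,::-1]); np.savez(f"pics/{tag}.npz",p=p,d=d); return p,d
def pts(n,d):
    c=manip.camera_params(n); v,u=np.mgrid[:d.shape[0],:d.shape[1]]
    P=np.stack([(u-c['cx'])/c['fx']*d,-(v-c['cy'])/c['fy']*d,-d,np.ones_like(d)],-1)
    return (P@np.array(c['extrinsics']).T)[...,:3]
E
python3 - <<'E'
from h import *
for n in("top","side"):
    p,d=snap(n,n+"0"); c=manip.camera_params(n); print(n,c)
s=manip.read_state(); print(s)
E
```

```text
top {'fx': 459.55925277768193, 'fy': 459.55925277768193, 'cx': 280.9160862187601, 'cy': 213.13103132757894, 'extrinsics': array([[ 2.41095141e-02,  9.95892118e-01, -8.72789835e-02,
         4.62421097e+02],
       [-9.99684280e-01,  2.33988962e-02, -9.15599607e-03,
         1.06425751e+02],
       [-7.07615244e-03,  8.74721743e-02,  9.96141831e-01,
         9.71401070e+02],
       [ 0.00000000e+00,  0.00000000e+00,  0.00000000e+00,
         1.00000000e+00]])}
side {'fx': 384.4501794241791, 'fy': 384.4501794241791, 'cx': 280.97001978067124, 'cy': 209.90581111319935, 'extrinsics': array([[-7.78990664e-01,  3.26393392e-01, -5.35388550e-01,
         3.03061609e+01],
       [-6.26966227e-01, -3.92752840e-01,  6.72799046e-01,
         7.58731309e+02],
       [ 9.32178910e-03,  8.59774715e-01,  5.10588429e-01,
         5.61704956e+02],
       [ 0.00000000e+00,  0.00000000e+00,  0.00000000e+00,
         1.00000000e+00]])}
{'time': 0.1, 'q': array([-7.46151442e+01,  2.16582592e+01,  4.57215855e+00,  7.30173477e+01,
        9.51475872e-04,  8.36801705e+01]), 'joint_vel': array([ 0.04069045, -0.05639476,  0.15961274,  0.01853116,  0.05588577,
       -0.04213732]), 'effort': array([ 2.16950721e-03, -4.64694142e+01,  2.70582587e+01,  1.21229308e-02,
        5.94313931e-06, -2.95948013e-06]), 'tool_pos': array([ 212.5178637 , -533.72399679,  255.4594069 ]), 'orientation': array([[-4.62993564e-04,  3.69822306e-01, -9.29102388e-01],
       [ 1.74521899e-03, -9.29100774e-01, -3.69822533e-01],
       [-9.99998370e-01, -1.79271258e-03, -2.15253232e-04]]), 'contact_force': array([ 0.56902467, -0.24510168, -0.04731943]), 'moment': array([ 0.02768646, -0.04849895,  0.01520673]), 'finger_gap': 85.59890164770545}
```

View pics/top0.png

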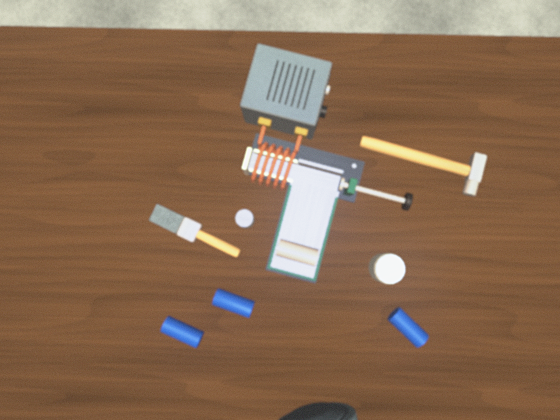

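View pics/side0.png

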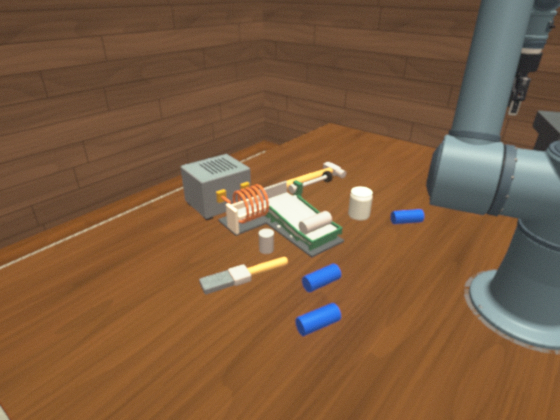

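The top view shows the loader with its ramp running up the image (lip at about (293,275), nest at (320,170)). The billet is at (297,252), the coil at (272,165), the knob at (407,202), the tin at (390,268) and the offcut at (244,218). The blue cylinders are look-alikes. The side view agrees.

```bash
python3 - <<'E'
from h import *
z=np.load("pics/top0.npz"); p,d=z['p'],z['d']; P=pts("top",d)
hsv=cv2.cvtColor(p,cv2.COLOR_RGB2HSV)
g=((hsv[...,0]>65)&(hsv[...,0]<100)&(hsv[...,1]>70)).astype(np.uint8)
g[:, :260]=0;g[:,345:]=0;g[:150]=0;g[290:]=0
Q=P[g>0]; print(len(Q),Q[:,2].min(),Q[:,2].max(),(P[350:400,100:200,2]).mean(),P[350:400,450:,2].mean())
Q=Q[(Q[:,2]>25)&(Q[:,2]<75)]
r=cv2.minAreaRect(Q[:,:2].astype(np.float32)); print(r,cv2.boxPoints(r))
# ramp plane
m=(hsv[...,1]<50)&(hsv[...,2]>150); m[:185]=0;m[235:]=0;m[:,270:]&=True;m[:,:270]=0;m[:,345:]=0
R=P[m]; A=np.c_[R[:,:2],np.ones(len(R))]; c=np.linalg.lstsq(A,R[:,2],rcond=None)[0]
print("ramp",len(R),c,np.degrees(np.arctan(np.hypot(*c[:2]))),np.degrees(np.arctan2(c[1],c[0])))
# knob
k=(p.max(2)<60); k[:180]=0;k[220:]=0;k[:,:390]=0;k[:,425:]=0
K=P[k];print("knob",len(K),np.median(K,0),K.min(0),K.max(0))
# billet
b=(P[...,2]>52);b[:236]=0;b[268:]=0;b[:,:270]=0;b[:,325:]=0
B=P[b];print("billet",len(B),cv2.minAreaRect(B[:,:2].astype(np.float32)),B.mean(0),B[:,2].max())
b2=np.array([p[252,x] for x in range(265,330,5)]).tolist();print(b2)
E
```

```text
263 35.89010474370491 971.4010695154714 4.17004180497455 4.896736186098063
((503.7398681640625, 72.14141845703125), (99.04925537109375, 169.57615661621094), 76.20296478271484) [[409.5874     44.266277 ]
 [574.27075     3.8252068]
 [597.89233   100.016556 ]
 [433.20898   140.45763  ]]
ramp 2416 [-1.68410566e-01  5.34477251e-02  1.38903259e+02] 10.02008014306182 162.39235085825663
knob 13 [ 561.95725455 -126.16263278   80.32677343] [ 558.12499371 -132.20511913   76.26496232] [ 583.74876198 -123.17350444   83.57605068]
billet 732 ((465.24285888671875, 82.33649444580078), (79.86858367919922, 35.473079681396484), 75.42835998535156) [465.04479403  82.51111152  70.15773001] 971.4010695154714
[[135, 99, 74], [122, 120, 120], [225, 227, 235], [228, 228, 218], [230, 232, 233], [229, 232, 240], [229, 232, 240], [230, 233, 235], [230, 233, 228], [229, 228, 216], [225, 218, 203], [170, 193, 198], [134, 100, 83]]
```

```bash
cat >> h.py <<'E'
def L2(P,o,yaw):
    a=np.radians(yaw);R=np.array([[np.cos(a),-np.sin(a)],[np.sin(a),np.cos(a)]])
    Q=P.copy();Q[...,:2]=(P[...,:2]-o)@R;return Q
E
python3 - <<'E'
from h import *
z=np.load("pics/top0.npz"); p,d=z['p'],z['d']; P=pts("top",d)
ok=d>0; print("bad",(~ok).sum(), "bench",np.median(P[330:400,100:200,2]),np.median(P[330:380,450:,2]),np.median(P[230:260,330:360,2]))
hsv=cv2.cvtColor(p,cv2.COLOR_RGB2HSV)
m=(hsv[...,1]<50)&(hsv[...,2]>150)&ok; m[:185]=0;m[232:]=0;m[:,:270]=0;m[:,345:]=0
R=P[m];R=R[(R[:,2]>30)&(R[:,2]<65)]
for i in range(3):
    c=np.linalg.lstsq(np.c_[R[:,:2],np.ones(len(R))],R[:,2],rcond=None)[0]; e=R@[c[0],c[1],-1]+c[2]; R=R[abs(e)<2]
print("ramp",len(R),c,np.degrees(np.arctan(np.hypot(*c[:2]))),np.degrees(np.arctan2(c[1],c[0])))
Q=L2(P,np.array([614.6,44.9]),-14.0)
def box(n,x,y,zz):
    k=ok&(Q[...,0]>x[0])&(Q[...,0]<x[1])&(Q[...,1]>y[0])&(Q[...,1]<y[1])&(Q[...,2]>zz[0])&(Q[...,2]<zz[1]);A=Q[k]
    if len(A)<3: print(n,len(A));return
    print(n,len(A),"med",np.median(A,0).round(1),"p2",np.percentile(A,2,0).round(1),"p98",np.percentile(A,98,0).round(1)); return A
box("guide",(-30,30),(-90,-50),(76,95)); 
A=box("backstop",(5,40),(-48,48),(75,95)); v=A[:,:2]-A[:,:2].mean(0); print("slope deg",np.degrees(np.arctan(np.polyfit(A[:,1],A[:,0],1)[0])))
box("knob",(-30,30),(-230,-150),(50,100)); box("rod",(-15,15),(-170,-90),(60,90))
B=box("billet",(-190,-110),(-45,45),(60,75));print(np.degrees(np.arctan(np.polyfit(B[:,1],B[:,0],1)[0])))
box("head",(70,230),(10,200),(110,130)); box("coil",(-60,60),(40,140),(95,125))
box("tin",(-150,0),(-180,-80),(65,95)); box("offcut",(-150,-40),(50,130),(40,65)); box("lip",(-205,-185),(-60,60),(38,50))
# profile along ramp center
for x in range(-200,30,10):
    k=ok&(abs(Q[...,0]-x)<4)&(abs(Q[...,1])<30); print(x,np.median(Q[k][:,2]).round(1),end="; ")
E
```

```text
bad 949 bench 0.22802393377509134 0.9143160353675057 0.8331344069611077
ramp 1612 [  0.13072368  -0.03126935 -24.39065752] 7.655330691853496 -13.452486611079282
guide 130 med [ -0.9 -67.9  82.5] p2 [-15.3 -75.8  76.8] p98 [ 13.6 -50.3  85.4]
backstop 180 med [19.6  1.  82.7] p2 [ 16.7 -42.5  76. ] p98 [24.1 43.4 86.5]
slope deg 0.018620983427275372
knob 216 med [  -1.7 -177.2   75.1] p2 [ -16.7 -188.1   59.7] p98 [  14.8 -152.    86.3]
rod 208 med [  -0.9 -129.8   71. ] p2 [  -5.3 -168.5   67.4] p98 [  4.4 -91.8  75.7]
billet 664 med [-154.3    0.2   67.9] p2 [-169.5  -38.2   60.6] p98 [-138.8   38.6   72.3]
0.3123785861948673
head 5227 med [145.9 105.4 120.8] p2 [ 84.4  34.1 116.4] p98 [209.5 177.2 124.1]
coil 660 med [ -3.4  89.  105.7] p2 [-31.6  55.9  95.6] p98 [ 28.1 122.3 111. ]
tin 452 med [-119.4 -163.8   74. ] p2 [-148.4 -179.5   65.6] p98 [ -0.4 -86.3  81.3]
offcut 206 med [-116.   117.6   50.2] p2 [-132.1  103.5   46.6] p98 [-99.3 129.3  53.5]
lip 138 med [-196.8   -1.9   42.5] p2 [-199.5  -49.5   38.4] p98 [-186.1   48.8   45.4]
-200 41.0; -190 34.5; -180 34.6; -170 60.8; -160 68.8; -150 69.5; -140 62.5; -130 36.2; -120 37.9; -110 39.5; -100 40.9; -90 42.1; -80 44.0; -70 45.2; -60 46.3; -50 47.8; -40 49.3; -30 50.4; -20 52.4; -10 49.0; 0 48.8; 10 49.0; 20 78.9;
```

Emit:
{"name": "send_rows", "arguments": {"motion": [[0,-25,-21,-7,85],[0,-50,-43,-14,80],[0,-75,-64,-21,70],[0,-100,-86,-28,60],[0,-125,-107,-35,46],[0,-150,-129,-42,46],[0,-176,-150,-49,46],[0,-201,-172,-56,46],[0,-226,-193,-63,46],[0,-251,-215,-70,46],[0,-276,-236,-77,46],[0,-301,-258,-84,46],[0,-326,-279,-91,46],[0,-351,-301,-98,46],[0,-376,-323,-105,46],[0,-402,-344,-112,46],[0,-427,-366,-119,46],[0,-452,-387,-126,46],[0,-477,-409,-133,46],[0,-502,-430,-140,46]]}}

```text
time: 1.77
tool_pos: [426.3, 93.5, 256.2]
orientation: [[-0.001, 0.308, 0.951], [0.002, 0.951, -0.308], [-1.0, 0.001, -0.001]]
contact_force: [0.6, -1.3, 0.1]
finger_gap: 46.0
```

```bash
cat >> h.py <<'E'
O=np.array([613.8,45.1])
def where():
    s=manip.read_state();R=s['orientation'];y=np.degrees(np.arctan2(R[1,1],R[0,1]))
    print("t",round(s['time'],2),"loader",L2(s['tool_pos'],O,-14).round(1),"yaw err(76)",round(y-76,2),"tilt",R[:,0].round(3),"F",s['contact_force'].round(1),"gap",round(s['finger_gap'],1),"q",s['q'].round(1))
    return s
E
python3 -c "
from h import *
where()"
```

```text
t 1.77 loader [-193.6    1.6  256.2] yaw err(76) -3.93 tilt [-0.001  0.002 -1.   ] F [ 0.6 -1.3  0.1] gap 46.0 q [  4.    5.6 -16.2  68.2   0.1  21.9]
```

Emit:
{"name": "send_rows", "arguments": {"motion": [[20,-1.6,0,-2,46],[40,-1.6,0,-3.9,46],[60,-1.6,0,-3.9,46],[80,-1.6,0,-3.9,46],[100,-1.6,0,-3.9,46],[120,-1.6,0,-3.9,46],[140,-1.6,0,-3.9,46],[155,-1.6,0,-3.9,46],[165,-1.6,0,-3.9,46],[172,-1.6,0,-3.9,46],[178,-1.6,0,-3.9,46],[180,-1.6,0,-3.9,46],[180,-1.6,0,-3.9,46]]}}

```text
time: 2.85
tool_pos: [425.5, 92.3, 76.0]
orientation: [[-0.001, 0.242, 0.97], [0.002, 0.97, -0.242], [-1.0, 0.001, -0.002]]
contact_force: [-0.3, 0.5, -0.3]
finger_gap: 46.0
```

```bash
python3 -c "
from h import *
where()
p,d=snap('side','s1'); cv2.imwrite('pics/s1c.png',cv2.resize(p[160:270,200:380,::-1],None,fx=4.4,fy=4.4,interpolation=cv2.INTER_CUBIC))"
```

```text
t 2.85 loader [-194.1    0.2   76. ] yaw err(76) -0.03 tilt [-0.001  0.002 -1.   ] F [-0.3  0.5 -0.3] gap 46.0 q [  3.8  14.5 -34.5  41.1   0.1  17.8]
```

View pics/s1c.png

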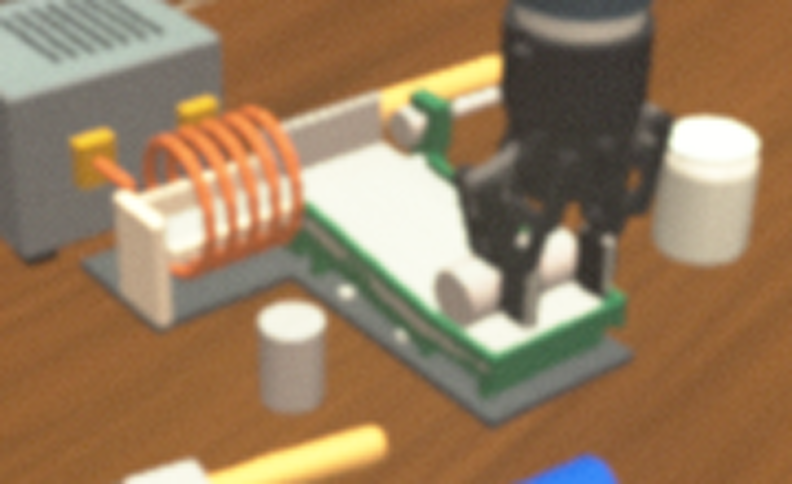

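The fingers stand behind the billet between it and the lip, one on each side of its middle (crop (520,290) and (600,270)). Now lowering and closing up to it gently.

Emit:
{"name": "send_rows", "arguments": {"motion": [[3,0,0,0,46],[5,0,2,0,46],[5,0,4,0,46],[5,0,6,0,46],[5,0,7,0,46],[5,0,8,0,46],[5,0,9,0,46],[5,0,10,0,46],[5,0,11,0,46],[5,0,12,0,46],[5,0,13,0,46],[5,0,14,0,46],[5,0,15,0,46],[5,0,16.5,0,46],[5,0,18,0,46],[4.8,0,20,0,46],[4.6,0,22,0,46],[4.3,0,24,0,46],[4,0,26,0,46],[3.7,0,28,0,46]]}}

```text
time: 4.57
tool_pos: [452.7, 85.5, 72.5]
orientation: [[-0.002, 0.242, 0.97], [0.002, 0.97, -0.242], [-1.0, 0.001, -0.002]]
contact_force: [-2.5, 0.9, 2.1]
finger_gap: 46.1
```

```bash
cat >> h.py <<'E'
def billet(tag):
    p,d=snap('top',tag);Q=L2(pts('top',d),O,-14);s=where()
    x0=s['tool_pos'];k=(d>0)&(abs(Q[...,1])<44)&(Q[...,0]<17)&(Q[...,0]>-195)
    h=Q[...,2]-np.clip(34+(Q[...,0]+143.5)*.1405,34,52.3); k&=(h>20)&(h<39)
    hsv=cv2.cvtColor(p,cv2.COLOR_RGB2HSV); k&=(hsv[...,2]>110)&(hsv[...,1]<70)
    A=Q[k]
    if len(A)>20: print("billet n",len(A),"p2",np.percentile(A,2,0).round(1),"p98",np.percentile(A,98,0).round(1))
    else: print("few",len(A))
E
python3 -c "
from h import *
billet('t2')
p,d=snap('side','s2'); cv2.imwrite('pics/s2c.png',cv2.resize(p[160:270,200:380,::-1],None,fx=4.4,fy=4.4,interpolation=cv2.INTER_CUBIC))"
```

```text
t 4.62 loader [-165.2    0.3   72.7] yaw err(76) -0.03 tilt [-0.     0.001 -1.   ] F [-1.2  0.1  1. ] gap 46.0 q [  2.7  17.3 -31.1  41.6   0.1  16.8]
few 0
```

View pics/s2c.png

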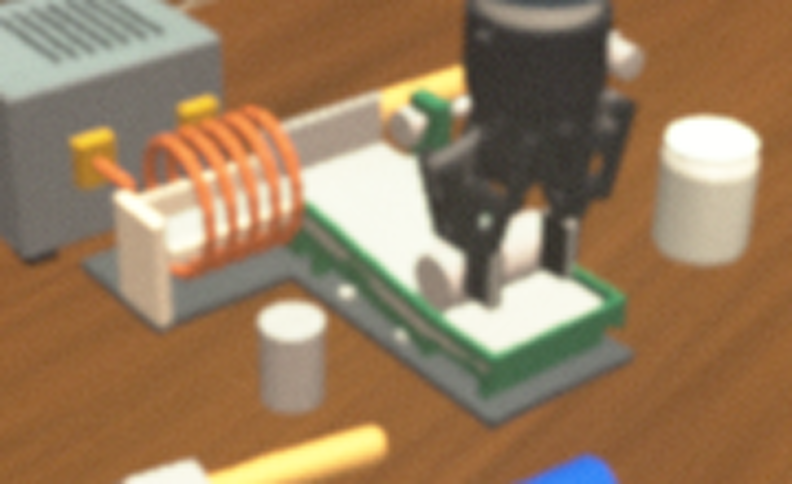

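In contact, with the billet just up the ramp's foot and square across it. Carrying on up the slope (8°: 7 mm up per 50 mm).

Emit:
{"name": "send_rows", "arguments": {"motion": [[-0.3,0,2,0,46],[-0.6,0,4.5,0,46],[-1,0,7,0,46],[-1.3,0,9.5,0,46],[-1.7,0,12,0,46],[-2,0,14.5,0,46],[-2.4,0,17,0,46],[-2.7,0,19.5,0,46],[-3.1,0,22,0,46],[-3.4,0,24.5,0,46],[-3.8,0,27,0,46],[-4.1,0,29.5,0,46],[-4.5,0,32,0,46],[-4.8,0,34.5,0,46],[-5.2,0,37,0,46],[-5.5,0,39.5,0,46],[-5.9,0,42,0,46],[-6.3,0,44.5,0,46],[-6.6,0,47,0,46],[-6.8,0,48.5,0,46]]}}

```text
time: 6.33
tool_pos: [501.3, 73.5, 79.7]
orientation: [[0.001, 0.243, 0.97], [0.001, 0.97, -0.243], [-1.0, 0.001, 0.0]]
contact_force: [-2.5, 0.7, 1.9]
finger_gap: 46.1
```

```bash
python3 -c "
from h import *
where()
p,d=snap('side','s3'); cv2.imwrite('pics/s3c.png',cv2.resize(p[160:270,200:380,::-1],None,fx=4.4,fy=4.4,interpolation=cv2.INTER_CUBIC))"
```

```text
t 6.33 loader [-116.     0.3   79.7] yaw err(76) -0.04 tilt [ 0.001  0.001 -1.   ] F [-2.5  0.7  1.9] gap 46.1 q [  1.1  21.2 -23.9  44.8   0.1  15.2]
```

View pics/s3c.png

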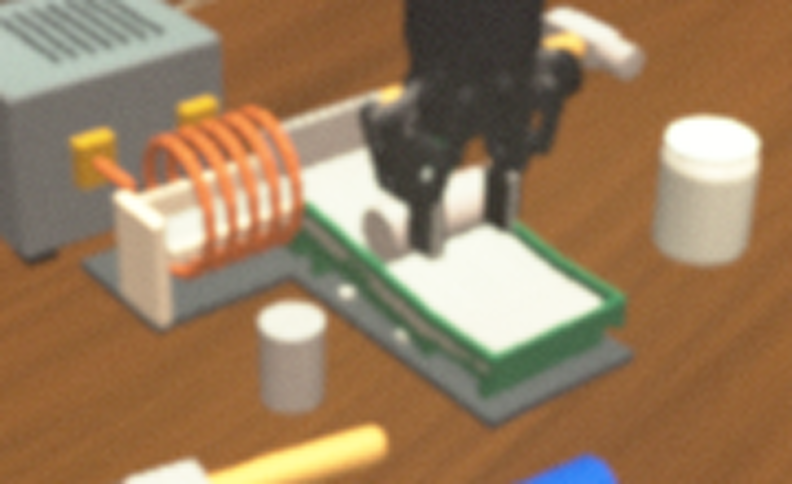

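Billet still square on the fingers halfway up, with a steady push of about 2.5 N.

Emit:
{"name": "send_rows", "arguments": {"motion": [[-0.3,0,2,0,46],[-0.6,0,4.5,0,46],[-1,0,7,0,46],[-1.3,0,9.5,0,46],[-1.7,0,12,0,46],[-2,0,14.5,0,46],[-2.4,0,17,0,46],[-2.7,0,19.5,0,46],[-3.1,0,22,0,46],[-3.4,0,24.5,0,46],[-3.8,0,27,0,46],[-4.1,0,29.5,0,46],[-4.5,0,32,0,46],[-4.8,0,34.5,0,46],[-5.2,0,37,0,46],[-5.5,0,39.5,0,46],[-5.9,0,42,0,46],[-6.3,0,44.5,0,46],[-6.6,0,47,0,46],[-7,0,49.5,0,46]]}}

```text
time: 8.05
tool_pos: [550.0, 61.3, 86.9]
orientation: [[0.001, 0.243, 0.97], [0.001, 0.97, -0.243], [-1.0, 0.002, 0.001]]
contact_force: [-2.2, 0.3, 1.5]
finger_gap: 45.9
```

Emit:
{"name": "send_rows", "arguments": {"motion": [[-0.3,0,2,0,46],[-0.6,0,4,0,46],[-0.9,0,6,0,46],[-1.2,0,8,0,46],[-1.4,0,10,0,46],[-1.7,0,12,0,46],[-2,0,14,0,46],[-2.3,0,16,0,46],[-2.5,0,18,0,46],[-2.7,0,19.5,0,46],[-2.9,0,21,0,46],[-3,0,22.5,0,46],[-3,0,24,0,46],[-3,0,25.5,0,46],[-3,0,27,0,46],[-3,0,28.5,0,46],[-3,0,30,0,46]]}}

```text
time: 9.47
tool_pos: [579.4, 53.9, 89.9]
orientation: [[0.002, 0.243, 0.97], [0.001, 0.97, -0.243], [-1.0, 0.002, 0.001]]
contact_force: [-0.0, -0.6, 0.4]
finger_gap: 45.8
```

```bash
python3 -c "
from h import *
where()
p,d=snap('side','s4'); cv2.imwrite('pics/s4c.png',cv2.resize(p[160:270,200:380,::-1],None,fx=4.4,fy=4.4,interpolation=cv2.INTER_CUBIC))"
```

```text
t 9.47 loader [-35.5   0.2  89.9] yaw err(76) -0.05 tilt [ 0.002  0.001 -1.   ] F [-0.  -0.6  0.4] gap 45.8 q [ -1.   28.  -11.   50.8   0.1  13.1]
```

View pics/s4c.png

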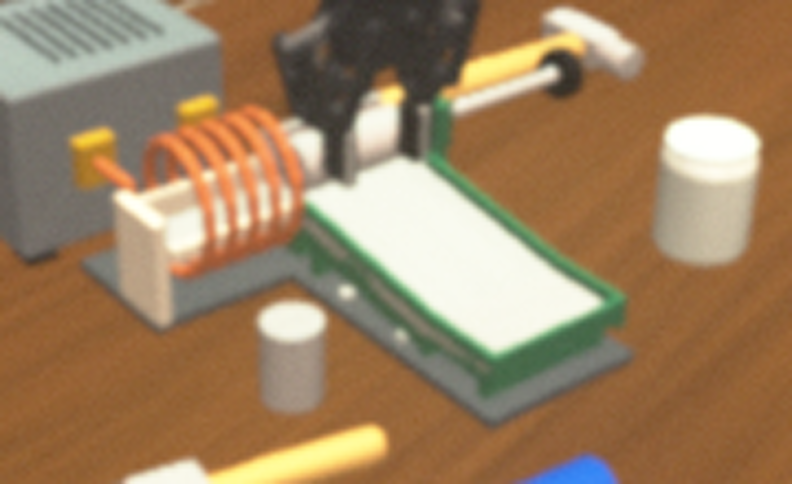

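The billet has dropped over the edge into the nest. Following it up to seat it against the backstop.

Emit:
{"name": "send_rows", "arguments": {"motion": [[0,0,1,0,46],[0,0,2,0,46],[0,0,3,0,46],[0,0,4,0,46],[0,0,5,0,46],[0,0,5.5,0,46],[0,0,6,0,46]]}}

```text
time: 10.1
tool_pos: [585.6, 52.4, 89.9]
orientation: [[0.002, 0.243, 0.97], [0.001, 0.97, -0.243], [-1.0, 0.002, 0.002]]
contact_force: [0.2, -0.5, -0.2]
finger_gap: 46.0
```

Emit:
{"name": "send_rows", "arguments": {"motion": [[0,0,0.4,0,46],[0,0,0.8,0,46],[0,0,1.2,0,46],[0,0,1.2,0,46]]}}

```text
time: 10.43
tool_pos: [586.3, 52.2, 89.8]
orientation: [[0.001, 0.243, 0.97], [0.001, 0.97, -0.243], [-1.0, 0.002, 0.001]]
contact_force: [-1.2, 0.6, 1.3]
finger_gap: 46.2
```

Emit:
{"name": "send_rows", "arguments": {"motion": [[0,0,0.5,0,46],[0,0,1,0,46],[0,0,1.4,0,46],[0,0,1.4,0,46]]}}

```text
time: 10.77
tool_pos: [586.6, 52.1, 89.7]
orientation: [[-0.001, 0.242, 0.97], [0.002, 0.97, -0.242], [-1.0, 0.002, -0.001]]
contact_force: [-4.7, 1.3, 3.5]
finger_gap: 46.3
```

Force rises while the motion stops, so it is seated. Backing off, rising, and checking.

Emit:
{"name": "send_rows", "arguments": {"motion": [[0,0,-1,0,46],[0,0,-3,0,46],[0,0,-8,0,46],[0,0,-16,0,46],[-5,0,-25,0,46],[-20,0,-40,0,46],[-40,0,-55,0,46],[-60,0,-75,0,40],[-75,0,-100,0,20],[-80,0,-130,0,0],[-80,0,-160,0,0],[-80,0,-170,0,0]]}}

```text
time: 11.77
tool_pos: [416.8, 93.9, 170.2]
orientation: [[-0.003, 0.241, 0.97], [0.002, 0.97, -0.241], [-1.0, 0.001, -0.004]]
contact_force: [0.1, 0.4, 0.2]
finger_gap: -0.3
```

```bash
python3 - <<'E'
from h import *
where()
p,d=snap('top','t5'); Q=L2(pts('top',d),O,-14)
k=(d>0)&(abs(Q[...,1])<47)&(Q[...,0]<12)&(Q[...,0]>-30)&(Q[...,2]>70)&(Q[...,2]<92);A=Q[k]
print(len(A),np.median(A,0),np.percentile(A,[2,98],axis=0).round(1)); 
c=A[A[:,2]>np.percentile(A[:,2],50)];print("crest",c.mean(0),A[:,2].max())
k=(d>0)&(abs(Q[...,0])<25)&(Q[...,1]<-150)&(Q[...,1]>-230)&(Q[...,2]>60)&(Q[...,2]<92);print("knob",np.percentile(Q[k],[5,50,95],axis=0).round(1))
p=p[110:300,210:450,::-1];cv2.imwrite('pics/t5c.png',cv2.resize(p,None,fx=3.1,fy=3.1,interpolation=cv2.INTER_CUBIC))
E
```

```text
t 11.77 loader [-202.9   -0.3  170.2] yaw err(76) 0.04 tilt [-0.003  0.002 -1.   ] F [0.1 0.4 0.2] gap -0.3 q [  4.1   7.8 -27.   55.4   0.1  18. ]
646 [-4.05366929 -0.83469382 82.60179476] [[-16.8 -39.7  71.5]
 [ 11.5  38.2  87.1]]
crest [-0.46175137 -0.53205307 84.63747075] 89.45721510982003
knob [[ -14.9 -187.1   66.5]
 [  -0.7 -177.4   76. ]
 [  13.7 -154.6   85.8]]
```

View pics/t5c.png

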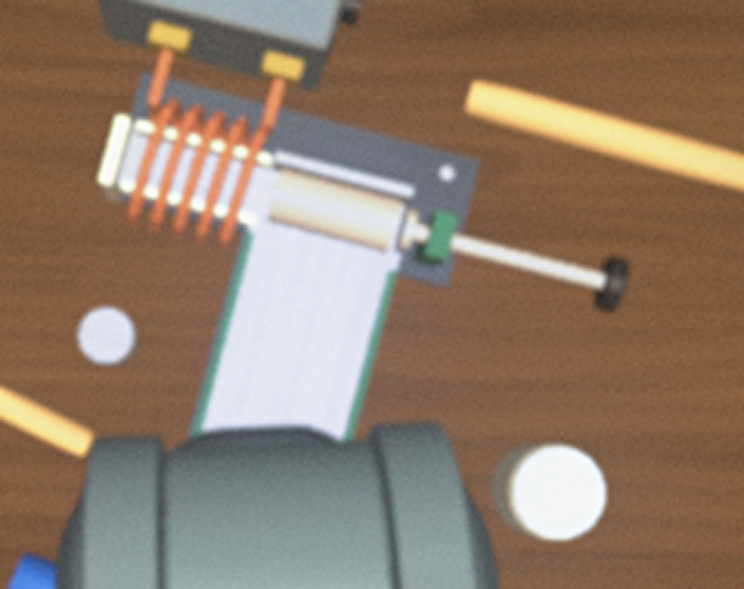

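Billet lies home in the nest (measured centre about x 0, y -0.5); the knob's face is near loader y -189, crop (612,283). Moving with shut fingers to behind the knob.

Emit:
{"name": "send_rows", "arguments": {"motion": [[0,-15,14,6.5,0],[0,-31,28,13,0],[0,-47,42,19.5,0],[0,-63,56,26,0],[0,-79,70,32.5,0],[0,-95,85,39,0],[0,-111,100,45.5,0],[0,-127,115,52,0],[0,-143,130,58.5,0],[0,-159,145,65,0],[0,-175,160,71.5,0],[0,-191,175,78,0],[0,-207,190,84,0],[0,-222,200,90,0],[0,-225,203,90,0],[0,-225,203,90,0]]}}

```text
time: 13.15
tool_pos: [560.0, -174.6, 168.5]
orientation: [[-0.004, 0.971, -0.241], [0.002, -0.241, -0.971], [-1.0, -0.004, -0.001]]
contact_force: [-0.6, 0.5, 0.3]
finger_gap: 0.2
```

```bash
python3 -c "
from h import *
s=where();print(s['orientation'].round(3))"
```

```text
t 13.15 loader [   1.  -226.2  168.5] yaw err(76) -89.93 tilt [-0.004  0.002 -1.   ] F [-0.6  0.5  0.3] gap 0.2 q [-23.5  25.3  -3.   62.    0.   80.4]
[[-0.004  0.971 -0.241]
 [ 0.002 -0.241 -0.971]
 [-1.    -0.004 -0.001]]
```

Emit:
{"name": "send_rows", "arguments": {"motion": [[15,-1,0,0,0],[30,-1,0,0,0],[45,-1,0,0,0],[60,-1,0,0,0],[73,-1,0,0,0],[82,-1,0,0,0],[88,-1,0,0,0],[90,-1,0,0,0],[90,-1,-5,0,0],[90,-1,-12,0,0],[90,-1,-17,0,0],[90,-1,-20,0,0],[90,-1,-23,0,0],[90,-1,-26,0,0],[90,-1,-29,0,0],[90,-1,-32,0,0],[90,-1,-35,0,0],[90,-1,-38,0,0],[90,-1,-41,0,0],[90,-1,-43,0,0]]}}

```text
time: 14.82
tool_pos: [569.3, -132.5, 78.7]
orientation: [[-0.003, 0.971, -0.241], [0.001, -0.241, -0.971], [-1.0, -0.003, -0.001]]
contact_force: [-0.7, -3.3, 2.0]
finger_gap: -0.0
```

```bash
python3 -c "
from h import *
where()
p,d=snap('side','s6'); cv2.imwrite('pics/s6c.png',cv2.resize(p[130:270,200:400,::-1],None,fx=4,fy=4,interpolation=cv2.INTER_CUBIC))"
```

```text
t 14.82 loader [  -0.2 -183.    78.7] yaw err(76) -89.94 tilt [-0.003  0.001 -1.   ] F [-0.7 -3.3  2. ] gap -0.0 q [-19.3  29.2 -11.   50.    0.   84.6]
```

View pics/s6c.png

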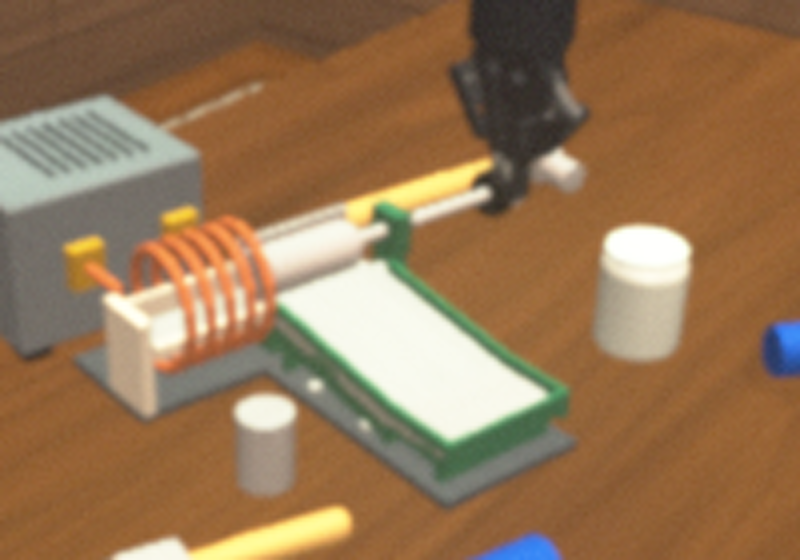

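The fingers press the knob's middle (500,190) and the pusher disc is at the billet. Pushing on.

Emit:
{"name": "send_rows", "arguments": {"motion": [[0,0,-2,0,0],[0,0,-5,0,0],[0,0,-8.5,0,0],[0,0,-12,0,0],[0,0,-15.5,0,0],[0,0,-19,0,0],[0,0,-22.5,0,0],[0,0,-26,0,0],[0,0,-29.5,0,0],[0,0,-33,0,0],[0,0,-36.5,0,0],[0,0,-40,0,0],[0,0,-43.5,0,0],[0,0,-47,0,0],[0,0,-50.5,0,0],[0,0,-54,0,0],[0,0,-57.5,0,0],[0,0,-61,0,0],[0,0,-64.5,0,0],[0,0,-68,0,0]]}}

```text
time: 16.53
tool_pos: [585.6, -65.6, 78.7]
orientation: [[-0.004, 0.971, -0.24], [0.002, -0.24, -0.971], [-1.0, -0.004, -0.001]]
contact_force: [-1.8, -2.4, 2.1]
finger_gap: -0.1
```

Emit:
{"name": "send_rows", "arguments": {"motion": [[0,0,-2,0,0],[0,0,-4,0,0],[0,0,-6,0,0],[0,0,-8,0,0],[0,0,-9,0,0],[0,0,-10,0,0],[0,0,-11,0,0],[0,0,-12,0,0],[0,0,-13,0,0]]}}

```text
time: 17.28
tool_pos: [588.4, -54.2, 78.7]
orientation: [[-0.004, 0.97, -0.241], [-0.001, -0.241, -0.97], [-1.0, -0.004, 0.002]]
contact_force: [-3.5, -9.4, 2.2]
finger_gap: -0.1
```

```bash
python3 -c "
from h import *
where()"
```

```text
t 17.28 loader [  -0.6 -102.5   78.7] yaw err(76) -89.95 tilt [-0.004 -0.001 -1.   ] F [-3.5 -9.4  2.2] gap -0.1 q [-11.4  29.8  -9.9  50.5  -0.1  92.6]
```

Emit:
{"name": "send_rows", "arguments": {"motion": [[0,0,-0.7,0,0],[0,0,-1.5,0,0],[0,0,-2,0,0]]}}

```text
time: 17.53
tool_pos: [588.4, -54.2, 78.7]
orientation: [[-0.006, 0.97, -0.242], [-0.005, -0.242, -0.97], [-1.0, -0.004, 0.007]]
contact_force: [-2.5, -9.6, 3.5]
finger_gap: 0.1
```

Emit:
{"name": "send_rows", "arguments": {"motion": [[0,0,1,0,0],[0,0,4,0,0],[0,0,12,0,0],[0,0,24,0,0],[0,0,40,0,0],[-15,0,50,0,0],[-35,0,60,0,0],[-55,0,80,0,0],[-80,0,100,0,0],[-100,0,130,0,0],[-100,0,150,0,0],[-100,0,150,0,0]]}}

```text
time: 18.53
tool_pos: [552.9, -204.0, 181.7]
orientation: [[-0.002, 0.969, -0.247], [-0.009, -0.247, -0.969], [-1.0, 0.0, 0.009]]
contact_force: [-0.1, 0.6, -1.3]
finger_gap: 0.1
```

```bash
python3 - <<'E'
from h import *
where()
p,d=snap('top','t7'); Q=L2(pts('top',d),O,-14)
k=(d>0)&(abs(Q[...,0])<18)&(Q[...,1]<-80)&(Q[...,1]>-130)&(Q[...,2]>70)&(Q[...,2]<92);print("knob",k.sum(),np.percentile(Q[k],[3,50,97],axis=0).round(1))
k=(d>0)&(abs(Q[...,0])<10)&(Q[...,1]<140)&(Q[...,1]>30)&(Q[...,2]>76)&(Q[...,2]<90);print("billet",k.sum(),np.percentile(Q[k],[3,50,97],axis=0).round(1))
p=p[110:300,210:450,::-1];cv2.imwrite('pics/t7c.png',cv2.resize(p,None,fx=3.1,fy=3.1,interpolation=cv2.INTER_CUBIC))
E
```

```text
t 18.53 loader [   1.1 -256.4  181.7] yaw err(76) -90.3 tilt [-0.002 -0.009 -1.   ] F [-0.1  0.6 -1.3] gap 0.1 q [-26.2  24.9  -1.6  63.4  -0.5  78.1]
knob 89 [[-15.8 -90.1  73.3]
 [ -1.7 -85.   81.8]
 [ 15.6 -80.5  87. ]]
billet 224 [[ -9.3  48.3  77.4]
 [ -0.6  85.5  83.4]
 [  9.3 130.7  87.1]]
```

View pics/t7c.png

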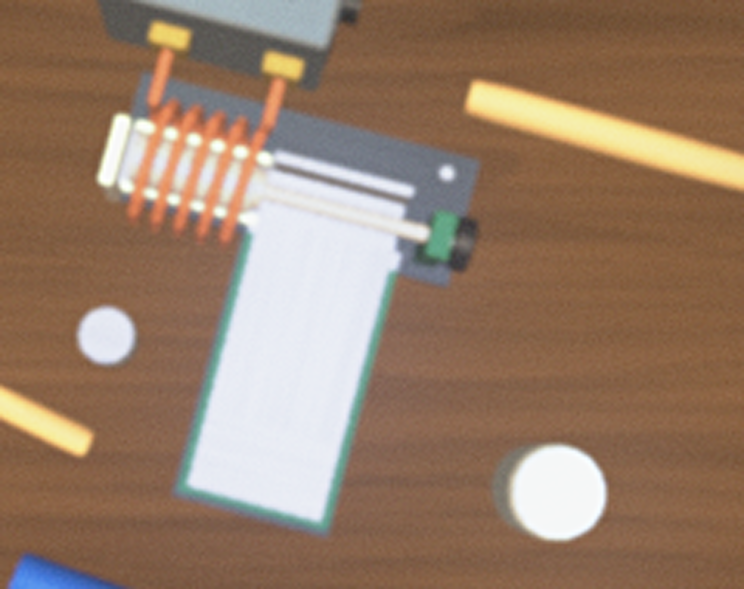

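The knob sits against its stop next to the guide (465,243), the billet is in the coil, and the bystanders are unmoved.

```bash
python3 -c "
from rig import manip
print(manip.job_done())"
```

```text
the job is handed in; nothing more can be done
None
```

The billet is in the copper coil with the pusher fully in, and I handed the job in at about 18.5 s.

- **Rolling:** I rolled the billet up the ramp with two spread fingertips behind it, at a steady push of about 2.5 N. It dropped over the edge and I pressed it against the backstop. The top view then put its centre at about loader x 0, y -0.5, fully home. The fingers paused a few times on the ramp, and each check showed the billet still against them. It left the fingers only for the drop into the nest.
- **Pushing:** I pushed the knob with shut fingers until it stopped moving at about 10 N. The last top view put the knob's outer face at about y -90 to -91, where full stroke is -91. Points at billet height ran from about y 48 to 131 inside the coil, so the billet fills it. The coil partly hides the billet and adds to those points, so its own centre is not separately confirmed.
- **Surroundings:** The tin, offcut, hammer and brush looked unmoved where the last picture showed them. The gripper was clear of everything at the end.
- **Failed check:** One automatic billet measurement on the ramp found nothing because the arm was in the way. I used side pictures there instead; no other check disagreed.

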